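Shut and pin the plywood tool case

TASK

The tool case is going on the van: push its lid down until it is fully shut, then swing the steel hasp down over the staple until it lies flat against the front, and then take the collared steel locking pin from the drilled wooden block and drop it down through the staple until its collar sits on the staple. Let go of it there, and leave the nail punch, awl, glue bottle and mallet where they are.

Things in the scene. Friction and masses are not known exactly. Their poses are not given: they have to be found in the camera images.
- case: Plywood tool case fixed on the bench, 220 (its x) x 320 (its y) mm, the box 120 mm high without lid. Origin: centre of the underside; z up. Its front face, with the staple, is the plane x = -110 mm and looks along its -x, which on the bench points partly to world -x and partly to -y. A bow handle stands 22 mm out from each end (y = +-160 mm), 78 mm up.
- lid (a joint): Lid of the case (30 mm deep plywood shell, 220 x 320 mm), hinged along the box's rear upper edge, parallel to the case's y. 0 = shut, positive = open (rad, up to 1.2). Friction hinge: it stays at any angle where it is left; about 1 to 3 N on its outer (top) face near the front edge lower it. When shut its top is 150 mm above the bench.
- lid_hinge (a point): Middle of the lid's hinge line: rear upper edge of the box (case frame x = +110, y = 0, z = 120 mm). Its axes are the lid's: x from the front edge to the hinge, y along the hinge, z out of the lid's top face; they coincide with the case's axes when shut.
- lid_edge (a point): Middle of the front upper edge of the lid: 220 mm ahead of the hinge line and 30 mm above it when the lid is shut; swings with the lid.
- hasp (a joint): Hasp: steel strap hinged in the middle of the lid's front. Angle to the lid (rad): 0 = closed, hanging flat down the front with the staple through its slot; pi/2 = straight out of the lid's front; 3.0 = thrown fully back, pointing up along the front face (end stop). Friction hinge: it stays where it is left; up to about 1 N at the free end moves it.
- hasp_hinge (a point): Middle of the hasp's hinge axis (parallel to the case's y), 4 mm ahead of the lid's front face and 12 mm above the lid's lower rim; with the lid shut at case frame x = -114, y = 0, z = 132 mm.
- hasp_tip (a point): Middle of the hasp's free end, a rolled lip 6 mm thick, 70 mm from its hinge axis. The strap is 50 mm wide, 3 mm thick. Its slot is 24 mm wide, 27.5 to 46.5 mm from the axis. When closed the staple juts out of the slot, so the strap is pressed home on the 13 mm wide margins, e.g. with both fingers 30 mm apart astride the staple.
- staple (a point): Staple: a horizontal steel U on the box's front, 31 mm out of the face, 24 mm across, bars 6 mm high. Point: where the pin goes, level with the bars' upper side (103 mm above the bench), 19.5 mm ahead of the face. The hole is 14 mm wide (case y); along case x it runs from 6 mm outwards of the point (end bar) to 14 mm inwards (closed hasp). Axes as the case's.
- pin: Locking pin, all steel, upright in any one of the block's three holes. Origin: nose tip; z along the pin. Shank 9 mm diameter, tapered nose, up to 47 mm; collar 22 mm diameter from 47 to 51 mm; plain grip 16 mm diameter from 51 to 87 mm (top). 50 to 100 g. It lifts straight out of its 46 mm deep hole. Home in the staple its collar rests on the bars, the nose 47 mm below the staple point.
- block: Drilled hardwood offcut fixed on the bench, 58 x 156 x 50 mm high, with three holes 11.5 mm wide in a row along its y, 48 mm apart, the middle one at its centre. Origin: centre of the underside.
- punch: Nail punch, a plain dark steel rod 9 mm diameter, 121 mm long without collar, standing in another hole of the block. Origin: its lower end. Leave alone.
- awl: Awl with a pear-shaped light wooden handle up to 28 mm diameter, 108 mm long, standing in another hole of the block. Origin: its lower end. Leave alone.
- glue: White glue bottle with red cap, 56 mm diameter, 170 mm high. Origin: centre of its underside. Leave alone.
- mallet: Wooden joiner's mallet lying on the bench, squared head 60 x 140 x 70 mm, round handle 26 mm thick reaching 290 mm to its -x, 35 mm up. Origin: under the head's centre. Leave alone.

How it is judged (in metres and radians):
On the way, in this order (a step that is already met when the one before it is completed fails the run):
1. the lid is fully shut (value of joint lid below 0.03 rad), for 0.2 s.
2. the hasp lies closed over the staple, lid still shut (value of joint hasp below 0.1 rad and value of joint lid below 0.03 rad), for 0.2 s.
At the end, for the whole second after the job is handed in: Lid shut (under 0.03 rad); hasp closed (under 0.1 rad); pin at rest through the staple, within 0.2 rad of upright, collar down on the bars within 3.5 mm (nose 43.5 to 52 mm below the staple point; off it at most 12 mm in case y, 12 mm outwards, 19 mm inwards) (all of step 2 and z of pin in the frame of staple between -0.052 and -0.0435 m and y of pin in the frame of staple between -0.012 and 0.012 m and x of pin in the frame of staple between -0.012 and 0.019 m and angle between pin's own z axis and vertical below 0.2 rad and linear speed of pin below 0.02 m/s); the robot touches nothing.
It fails at once if the nail punch, awl, glue bottle or mallet is moved by more than 30 mm (distance of any of punch, awl, glue, mallet from where it was at the start of the episode above 0.03 m).
It fails at once if the glue bottle is tipped over (angle between glue's own z axis and vertical above 0.5 rad).
It also fails if it takes over 69 s, if anything falls off the work surface, if the arm or the gripper's body presses on something with over 40 N, if the wrist force passes 120 N, or if a joint passes its speed limit or range.

ROBOT

A 7-joint arm with a two-finger parallel gripper is mounted at the origin on the work surface. World frame = base frame: x ahead of the robot, y to its left, z up, the work surface at z = 0. Lengths are in mm, angles in degrees, forces in N, time in s.
With the tool pointing down it reaches from about 400 to 850 mm from the base axis. Payload 4.4 kg.
Tool frame: the origin (TCP) lies midway between the tips of the shut fingers; the grasp point (between the pads) lies 19 mm behind it (arm.grip_depth is the distance from the TCP to the grasp point, in mm); z points along the fingers, x is the direction in which the jaws open and shut, and the axes are right-handed (so a half turn about z gives the same grasp; the last joint's range is limited). The gripper opens to 94 mm and grips with 3 to 60 N. Pads are 16 mm wide; open, the fingers measure 119 mm over their backs; the gripper's body (75 mm by 177 mm) begins 78 mm behind the grasp point.
Start: joints at [62.521, 36.005, 2.206, 86.941, -1.547, 57.084, -1.146], TCP at [261.389, -595.142, 205.478] pointing down, gripper open.
Joint ranges: [-175.42, 175.42], [-21.48, 121.26], [-71.46, 75.88], [10.55, 141.38], [-63.04, 243.04], [13.31, 113.54], [-168.57, 168.57]. Speed limits (degrees/s): [147.25, 147.25, 180, 180, 180, 180, 180].

INTERFACE

Orientations are given as a 3x3 rotation matrix whose columns are the frame's x, y, z axes.
In Python, from bench import arm gives the robot as it stands. The module is installed in compiled form; this text tells all that it offers.
- The arm moves only by the tool move_arm, never from a script. Its argument "moves" is a list of rows, each a list of 3 entries, a list of its own where there are three numbers: the shift along the tool's x, y, z in cm, then the turn, a rotation vector about the tool's x, y, z in rad, then the opening, from -1 (shut) to 1 (fully open), so that 0 is half open. A call has 1 to 8 rows; each row is the pose to reach, as a shift and turn from the pose commanded when the call began, along the tool's axes at that moment; what a row does not reach only later rows make up. A row lasts 1/8 s, in which the tool goes at most 62.5 mm and 10.7 degrees, less where a joint would pass 70% of its speed; a pose out of reach is approached as far as the arm can. A call with a gripper value outside its range is refused whole. The fingers move at their own pace and stop on an object; "squeeze" is the grip in N (left out, the last holds). Time passes only in rows, so rows that repeat a pose let the fingers close. It gives the time, the measured TCP pose, the force and the opening at its end, in the units of the state.
- arm.state(): the state, without advancing time (a new reading comes with each control period).
- arm.snapshot(name): name is "side" or "top" or "wrist"; returns (picture, depth): 384x512x3 uint8, red, green, blue; 384x512 float32, mm along the optical axis (not along the pixel's ray), 0 where there is no reading.
- arm.camera_info(name): a dict with "fx", "fy", "cx", "cy" (pixels), "k1" (the pictures are not rectified: a ray, as slopes to the right and down, at radius r is drawn at 1 + k1 r^2 times it, then the intrinsics apply), "R" (3x3) and "t" (3): a world point X has camera coordinates R X + t; the wrist camera has in their place "tool_from_camera" (4x4, takes a point from camera to tool coordinates, whose origin is the TCP and whose axes are the tool frame's). Camera axes: x right, y down, z forward; pixel columns grow to the right and rows downward; lengths in mm; the calibration is good to about 2 mm. A picture is of the moment at which its call begins: read the wrist's pose just before it. camera_info takes no time and is no camera call.
- arm.job_done(): hands the job in, once; it reports no verdict.
The state is a dict: "t": time; "q": joint angles; "qd": joint speeds; "joint_torque": joint torques, N m; "position": TCP position; "tool_rot": TCP orientation; "contact_force": force on the tool from outside, world axes, zero at the start; "ft_torque": the same for the moment, N m; "finger_gap": opening from 0.0 (shut) to 1.0 (fully open).
Only numpy, scipy, OpenCV 4.12 (cv2) and the standard library are available. Lean on these libraries where they do the work, as an engineer would, in place of code of your own. Each camera call takes 0.05 s, during which the arm holds its last target. There are 200 camera calls.

## Working session

There is one attempt and no reset: what is moved stays moved. The work goes in short steps, Python scripts to look and compute and a tool call to move; the robot and the scene stay as the last step left them, time stands still between calls to the robot, and variables do not carry over. Pictures are saved under pics/ and viewed, about 8 in all and at most 12, crops included, and the job is handed in when it is done.

Besides the shell and the picture viewer there is one more tool, called after "Emit:" as name(argument=value, ...) on one line, values as JSON. move_arm: Moves the arm, as the interface text tells. Its arguments: {"type":"object","properties":{"moves":{"type":"array"},"squeeze":{"type":"number"}},"required":["moves"]}

```bash
mkdir -p pics; cat > h.py <<'E'
import numpy as np, cv2, json
from bench import arm
def snap(name,fn):
    s=arm.state(); p,d=arm.snapshot(name); cv2.imwrite('pics/'+fn+'.png',p[:,:,::-1])
    np.savez('pics/'+fn+'.npz',d=d,pos=s['position'],rot=s['tool_rot'],p=p); return p,d
def world(name,fn):
    z=np.load('pics/'+fn+'.npz'); d=z['d']; c=arm.camera_info(name)
    v,u=np.mgrid[0:384,0:512].astype(np.float32)
    K=np.array([[c['fx'],0,c['cx']],[0,c['fy'],c['cy']],[0,0,1.]])
    n=cv2.undistortPoints(np.stack([u.ravel(),v.ravel()],1)[:,None].astype(np.float64),K,np.array([c['k1'],0,0,0.])).reshape(384,512,2)
    P=np.dstack([n*d[...,None],d])
    if name=='wrist':
        T=np.array(c['tool_from_camera']); P=P@T[:3,:3].T+T[:3,3]; P=P@z['rot'].T+z['pos']
    else: P=(P-np.array(c['t']))@np.array(c['R'])
    P[d==0]=np.nan
    return P
E
python3 - <<'E'
from h import *
a,_=snap('side','s0'); b,_=snap('top','t0')
cv2.imwrite('pics/both.png',cv2.resize(np.vstack([a,b])[:,:,::-1],(512,768))[:, :])
for n in ('side','top','wrist'): print(n,{k:np.round(v,3).tolist() for k,v in arm.camera_info(n).items()})
print(np.round(arm.state()['tool_rot'],3), arm.state()['t'],arm.state()['contact_force'])
E
```

```text
side {'fx': 353.935, 'fy': 353.935, 'cx': 250.352, 'cy': 189.817, 'k1': 0.031, 'R': [[0.507, -0.862, 0.008], [-0.762, -0.453, -0.462], [0.402, 0.229, -0.887]], 't': [-392.724, 444.04, 692.957]}
top {'fx': 438.181, 'fy': 438.181, 'cx': 252.745, 'cy': 191.667, 'k1': -0.125, 'R': [[0.011, -1.0, 0.0], [-0.979, -0.011, -0.204], [0.204, 0.002, -0.979]], 't': [-131.63, 571.785, 1198.957]}
wrist {'fx': 296.619, 'fy': 296.619, 'cx': 251.601, 'cy': 193.42, 'k1': -0.045, 'tool_from_camera': [[1.0, 0.0, -0.001, -0.464], [0.0, 0.958, 0.288, -83.921], [0.001, -0.288, 0.958, -178.293], [0.0, 0.0, 0.0, 1.0]]}
[[ 0.402 -0.916 -0.001]
 [-0.916 -0.402  0.002]
 [-0.002  0.    -1.   ]] 0.1 [-0.08770992  0.22762153  0.40185728]
```

View pics/s0.png

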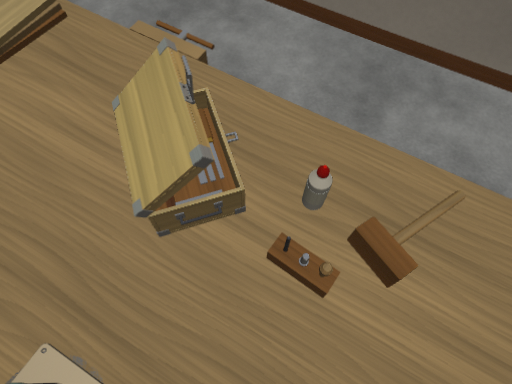

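View pics/t0.png

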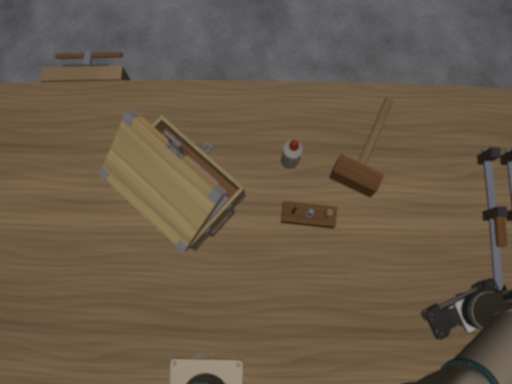

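The side view shows the lid open with the hasp thrown up (188,80) and the staple at (232,137). In the block, the punch is at (287,242), the pin in the middle hole (304,260) and the awl at (326,268). In the top view the front seems to face +x/−y (staple at 207,147), which contradicts the text, so I'll measure it.

```bash
python3 - <<'E'
from h import *
S=world('side','s0'); T=world('top','t0')
def g(P,u,v): return np.round(np.nanmedian(P[v-1:v+2,u-1:u+2].reshape(-1,3),0)).tolist()
for n,P,l in (('side',S,dict(stap=(232,137),stap2=(237,136),fr1=(208,92),fr2=(242,209),rl=(158,230),pin=(304,257),punch=(287,238),awl=(326,267),blk=(295,263),lidA=(165,46),lidB=(118,103),lidC=(138,208),lidD=(203,157),hasp=(184,65),hasp2=(190,95),glue=(323,171),mal=(385,245),bench=(100,300))),
 ('top',T,dict(stap=(207,147),fr1=(160,120),fr2=(241,188),lidA=(129,119),lidB=(104,173),lidC=(182,243),lidD=(217,192),pin=(310,212),punch=(294,209),awl=(329,212),glue=(292,150),bench=(300,300)))):
    for k,(u,v) in l.items(): print(n,k,g(P,u,v))
# block top
for P in (S,T):
    m=(abs(P[...,2]-50)<5)&(P[...,1]<-100)&(P[...,1]>-400)&(P[...,0]<560)&(P[...,0]>250)
    p=P[m][:,:2].astype(np.float32); print(len(p),cv2.minAreaRect(p))
# case upper rim z=120
    m=(abs(P[...,2]-120)<4)&(P[...,1]>-150)&(P[...,1]<400)&(P[...,0]>300)&(P[...,0]<800)
    p=P[m][:,:2].astype(np.float32); print(len(p),cv2.minAreaRect(p))
E
```

```text
side stap [750.0, 46.0, 1.0]
side stap2 [699.0, -3.0, 102.0]
side fr1 [769.0, 126.0, 120.0]
side fr2 [568.0, -97.0, 15.0]
side rl [413.0, 40.0, 35.0]
side pin [511.0, -287.0, 90.0]
side punch [519.0, -238.0, 123.0]
side awl [508.0, -335.0, 109.0]
side blk [502.0, -275.0, 50.0]
side lidA [707.0, 174.0, 288.0]
side lidB [602.0, 267.0, 159.0]
side lidC [407.0, 54.0, 155.0]
side lidD [515.0, -52.0, 288.0]
side hasp [909.0, 325.0, -0.0]
side hasp2 [624.0, 54.0, 283.0]
side glue [679.0, -237.0, 161.0]
side mal [633.0, -428.0, 71.0]
side bench [222.0, 64.0, -2.0]
top stap [724.0, 18.0, 0.0]
top fr1 [768.0, 143.0, 117.0]
top fr2 [570.0, -93.0, 118.0]
top lidA [706.0, 182.0, 283.0]
top lidB [601.0, 279.0, 153.0]
top lidC [415.0, 56.0, 161.0]
top lidD [523.0, -42.0, 290.0]
top pin [511.0, -285.0, 92.0]
top punch [516.0, -238.0, 113.0]
top awl [508.0, -335.0, 110.0]
top glue [673.0, -231.0, 143.0]
top bench [268.0, -265.0, 1.0]
1534 ((515.632080078125, -288.1423034667969), (156.76373291015625, 60.38906478881836), 83.24699401855469)
842 ((597.0177001953125, 90.17050170898438), (321.0499572753906, 219.5421142578125), 48.709190368652344)
900 ((513.865478515625, -288.0638427734375), (157.70822143554688, 58.92605209350586), 84.10650634765625)
605 ((594.9220581054688, 90.33981323242188), (324.1235656738281, 221.00082397460938), 48.37483596801758)
```

```bash
python3 - <<'E'
from h import *
p=cv2.imread('pics/s0.png')[30:240,95:345]
cv2.imwrite('pics/crop1.png',cv2.resize(p,(750,600*210*750//(250*600)),interpolation=cv2.INTER_CUBIC)[:600])
E
```

```text
(no output)
```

View pics/crop1.png

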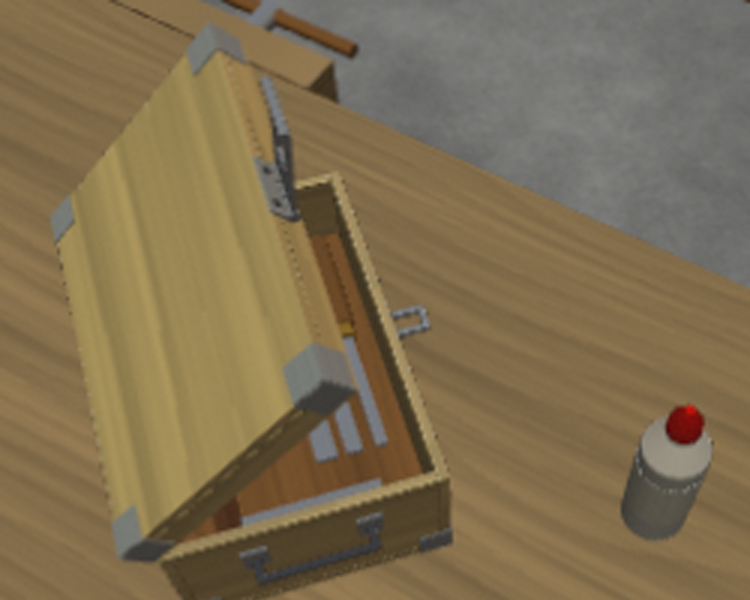

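Both cameras agree. The case centre is about (596, 90), with its y axis at 48.5°. The front faces world (+0.75, −0.66), so the text's "partly −x" is wrong and I'm going with the measurement. The staple prediction (693, 4, 103) fits the measured end bar at (699, −3, 102). The lid is about 0.72 rad open.

```bash
cat >> h.py <<'E'
from scipy.spatial.transform import Rotation as R_
C=np.array([596,90.2,0]); yaw=np.radians(48.5)
a=np.array([np.cos(yaw),np.sin(yaw),0]); b=np.array([np.sin(yaw),-np.cos(yaw),0])
G=np.stack([a,b,[0,0,-1]],1)     # goal tool rot: x=-case y, y=front, z down
def rel(s,f,z,rot=G):
    return relw(C+s*a+f*b+[0,0,z],rot)
def relw(w,rot=G):
    st=arm.state(); R=np.array(st['tool_rot'])
    d=R.T@(np.array(w)-st['position'])/10
    print('w',np.round(w,1),'shift',np.round(d,2),'turn',np.round(R_.from_matrix(R.T@rot).as_rotvec(),3))
def where():
    st=arm.state(); d=np.array(st['position'])-C
    print('t',round(st['t'],2),'s,f,z',np.round([d@a,d@b,d[2]],1),'F(s,f,z)',np.round([np.dot(st['contact_force'],k) for k in (a,b,[0,0,1])],1),'gap',round(st['finger_gap'],3),'q',np.round(st['q']))
E
python3 - <<'E'
from h import *
rel(-60,16,330)
E
```

```text
w [568.2  34.7 330. ] shift [-45.29 -53.42 -12.46] turn [-2.000e-03  1.000e-03 -2.004e+00]
```

Emit:
move_arm(moves=[[[0,0,-6],[0,0,0],-1],[[0,0,-12.5],[0,0,-0.18],-1],[[-4,-4.7,-12.5],[0,0,-0.36],-1],[[-8,-9.5,-12.5],[0,0,-0.54],-1],[[-12,-14.2,-12.5],[0,0,-0.72],-1],[[-16,-19,-12.5],[0,0,-0.9],-1],[[-20,-23.7,-12.5],[0,0,-1.08],-1],[[-24,-28.4,-12.5],[0,0,-1.26],-1]])

```text
t: 1.1
position: [425.3, -259.3, 330.4]
tool_rot: [[0.994, 0.109, -0.0], [0.109, -0.994, -0.0], [-0.0, 0.0, -1.0]]
contact_force: [1.3, 0.2, -0.0]
finger_gap: 0.186
```

```bash
python3 - <<'E'
from h import *
where();rel(-60,16,330)
E
```

```text
t 1.1 s,f,z [-374.9  103.7  330.4] F(s,f,z) [ 1.   0.9 -0. ] gap 0.186 q [ 43.  17. -20. 100.   6.  65.  27.]
w [568.2  34.7 330. ] shift [ 17.4  -27.67   0.04] turn [ 0.     0.    -0.738]
```

Emit:
move_arm(moves=[[[3,-4.6,0],[0,0,-0.15],-1],[[6,-9.2,0],[0,0,-0.3],-1],[[9,-13.8,0],[0,0,-0.45],-1],[[12,-18.5,0],[0,0,-0.6],-1],[[15,-23.5,0],[0,0,-0.738],-1],[[17.4,-27.7,0],[0,0,-0.738],-1],[[17.4,-27.7,0],[0,0,-0.738],-1]])

```text
t: 1.98
position: [569.7, 37.2, 330.0]
tool_rot: [[0.661, 0.75, -0.001], [0.75, -0.661, 0.003], [0.002, -0.002, -1.0]]
contact_force: [-0.4, 0.5, 0.5]
finger_gap: 0.009
```

```bash
python3 - <<'E'
from h import *
where();rel(-60,16,330)
for t in (41.4,35,28,21,14,7,3,0,-.5):
    t=np.radians(t);c,s=np.cos(t),np.sin(t); print(np.round([195*c-30*s-110, 120+195*s+30*c],1))
E
```

```text
t 1.98 s,f,z [-57.1  15.5 330. ] F(s,f,z) [ 0.2 -0.6  0.5] gap 0.009 q [ 16.  26. -34.  89.  15.  70.  28.]
w [568.2  34.7 330. ] shift [-0.29  0.05 -0.  ] turn [-0.002 -0.002  0.002]
[ 16.4 271.5]
[ 32.5 256.4]
[ 48.1 238. ]
[ 61.3 217.9]
[ 72.  196.3]
[ 79.9 173.5]
[ 83.2 160.2]
[ 85. 150.]
[ 85.3 148.3]
```

Emit:
move_arm(moves=[[[0,0,3],[0,0,0],-1],[[0,0,5.2],[0,0,0],-1],[[0.8,0.8,6.7],[0,0,0],-1],[[0.8,1.6,7.4],[0,0,0],-1],[[0.8,2.6,8.5],[0,0,0],-1],[[0.8,3.3,9.3],[0,0,0],-1],[[0.8,4,10.3],[0,0,0],-1],[[0.8,4.6,11.3],[0,0,0],-1]])

```text
t: 2.98
position: [609.6, 7.1, 216.9]
tool_rot: [[0.667, 0.745, 0.0], [0.745, -0.667, -0.0], [0.0, 0.0, -1.0]]
contact_force: [-0.2, 0.2, 0.7]
finger_gap: 0.005
```

```bash
python3 - <<'E'
from h import *
where()
E
```

```text
t 2.98 s,f,z [-53.2  65.3 216.9] F(s,f,z) [ 0.  -0.3  0.7] gap 0.005 q [ 16.  35. -31.  92.  20.  59.  27.]
```

Emit:
move_arm(moves=[[[0,0.4,1.1],[0,0,0],-1],[[0,0.8,2.1],[0,0,0],-1],[[0,1.2,3.2],[0,0,0],-1],[[0,1.5,4.3],[0,0,0],-1],[[0,1.8,5.2],[0,0,0],-1],[[0,1.9,6],[0,0,0],-1],[[0,1.9,6.5],[0,0,0],-1],[[0,1.9,6.8],[0,0,0],-1]])

```text
t: 3.98
position: [623.2, -5.0, 150.2]
tool_rot: [[0.667, 0.745, -0.0], [0.745, -0.667, -0.0], [-0.0, 0.0, -1.0]]
contact_force: [-5.4, -0.7, 16.7]
finger_gap: 0.004
```

```bash
python3 - <<'E'
from h import *
where()
p,d=snap('side','s1'); S=world('side','s1')
m=(S[...,1]>-150)&(S[...,1]<350)&(S[...,0]>350)&(S[...,0]<800)&(abs(S[...,2]-155)<25)
print(np.percentile(S[m][:,2],[2,25,50,75,98]))
q=p[50:230,95:275,::-1]; cv2.imwrite('pics/c2.png',cv2.resize(q,(600,600)))
E
```

```text
t 3.98 s,f,z [-53.3  83.4 150.2] F(s,f,z) [-4.1 -3.6 16.7] gap 0.004 q [ 15.  40. -29.  94.  23.  52.  26.]
[139.26689978 148.47474886 149.33625593 150.19173915 152.79998402]
```

View pics/c2.png

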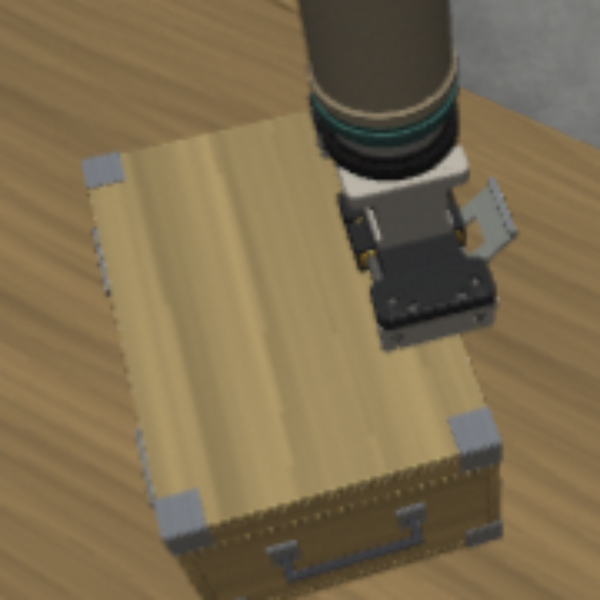

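The lid is shut: 16.7 N reaction with the fingertip at z = 150.2, and the lid top reads about 149–150. The hasp sticks up at (490,220) in the crop. Next I go behind it and swing it out.

Emit:
move_arm(moves=[[[0,0,-2],[0,0,0],-1],[[0,0,-3.2],[0,0,0],-0.32],[[2.5,0,-3.2],[0,0,0],-0.32],[[5.3,0.4,-3.2],[0,0,0],-0.32],[[5.3,1.2,-3.2],[0,0,0],-0.32],[[5.3,1.2,-3.2],[0,0,0],-0.32]])

```text
t: 4.78
position: [667.4, 24.5, 181.1]
tool_rot: [[0.668, 0.744, -0.001], [0.744, -0.668, -0.001], [-0.002, 0.0, -1.0]]
contact_force: [-0.2, -0.1, 0.0]
finger_gap: 0.338
```

```bash
python3 - <<'E'
from h import *
where(); p,d=snap('wrist','w1'); cv2.imwrite('pics/w1.png',p[:,:,::-1])
rel(0,98,182)
for ph in (172,160,145,130,115,100,90):
    t=np.radians(ph);c,s=np.cos(t),np.sin(t); print(ph,np.round([114+50*s+1.5*c-8,132-50*c+1.5*s],1))
for ph in (80,65,50,35,20,10,0):
    t=np.radians(ph);c,s=np.cos(t),np.sin(t); print(ph,np.round([114+40*s+1.5*c+8,132-40*c+1.5*s],1))
E
```

```text
t 4.78 s,f,z [ -1.9  97.  181.1] F(s,f,z) [-0.2 -0.1  0. ] gap 0.338 q [ 12.  41. -29.  85.  22.  60.  25.]
w [669.4  25.3 182. ] shift [ 0.21  0.14 -0.08] turn [ 0.     0.002 -0.007]
172 [111.5 181.7]
160 [121.7 179.5]
145 [133.5 173.8]
130 [143.3 165.3]
115 [150.7 154.5]
100 [155.  142.2]
90 [156.  133.5]
80 [161.7 126.5]
65 [158.9 116.5]
50 [153.6 107.4]
35 [146.2 100.1]
20 [137.1  94.9]
10 [130.4  92.9]
0 [123.5  92. ]
```

View pics/w1.png

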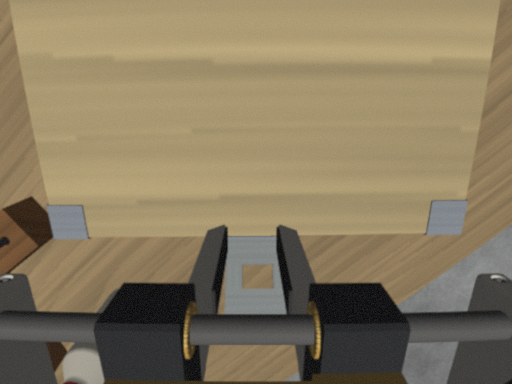

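```bash
python3 - <<'E'
from h import *
W=world('wrist','w1')
for u,v in ((235,245),(235,255),(250,240),(250,255),(235,270),(235,290),(250,300),(250,312),(250,330),(250,225),(216,240),(288,240),(218,232),(286,232),(270,300),(232,275),(232,285)):
    d=W[v,u]-C; print(u,v,np.round([d@a,d@b,d[2]],1))
E
```

```text
235 245 [-15.8 121.3 140.8]
235 255 [-15.7 127.6 146.1]
250 240 [ -3.6 118.3 138.1]
250 255 [ -3.6 128.2 145.1]
235 270 [-15.5 136.9 153.4]
235 290 [-15.2 147.7 164.4]
250 300 [ -3.7 152.7 169.9]
250 312 [ -3.7 159.  175.6]
250 330 [ -2.2  70.3 293.7]
250 225 [ -3.4 100.6 148.6]
216 240 [-22.3  86.  205. ]
288 240 [ 19.   87.  203.5]
218 232 [-22.5  86.4 192.8]
286 232 [ 19.   86.7 193. ]
270 300 [ 11.3 152.6 170.2]
232 275 [-17.8 139.6 156.2]
232 285 [-17.6 145.5 161. ]
```

The wrist depth shows the strap running from the hinge at (f 114, z 133) at about 132° (2.3 rad), with its centre at s ≈ +1.5. This matches the case frame. I'll swing it down along its arc.

Emit:
move_arm(moves=[[[0.3,2,0],[0,0,0],-0.25],[[0.3,4,0.5],[0,0,0],-0.25],[[0.3,4.6,1.6],[0,0,0],-0.25],[[0.3,5.4,2.65],[0,0,0],-0.25],[[0.3,5.8,3.9],[0,0,0],-0.25],[[0.3,6.1,4.75],[0,0,0],-0.25],[[0.3,6.5,5.45],[0,0,0],-0.25],[[0.3,6.4,6.2],[0,0,0],-0.25]])

```text
t: 5.82
position: [717.6, -14.3, 119.2]
tool_rot: [[0.667, 0.745, 0.001], [0.745, -0.667, -0.0], [0.0, 0.0, -1.0]]
contact_force: [0.5, -1.0, 1.0]
finger_gap: 0.379
```

```bash
python3 - <<'E'
from h import *
where(); p,d=snap('wrist','w2'); 
W=world('wrist','w2')
m=(d>0); D=W-C; s=D@a; f=D@b; z=W[...,2]
m=(abs(s)<14)&(f>112)&(f<200)&(z>60)&(z<150)
for k in range(112,190,8):
    mm=m&(f>=k)&(f<k+8)
    if mm.sum()>5: print(k,mm.sum(),np.round(np.percentile(z[mm],[10,50,90])),np.round(np.percentile(s[mm],[2,98])))
E
```

```text
t 5.83 s,f,z [  2.4 160.3 119.2] F(s,f,z) [-0.4  1.   1. ] gap 0.379 q [ 13.  49. -28.  79.  24.  58.  29.]
112 290 [130. 131. 135.] [-13.  13.]
120 543 [127. 129. 130.] [-13.  13.]
128 482 [124. 125. 127.] [-13.  13.]
136 261 [121. 123. 124.] [-14.  14.]
144 59 [118. 119. 120.] [-14. -10.]
152 275 [113. 115. 116.] [-14.  14.]
160 358 [111. 113. 114.] [-13.  13.]
168 317 [108. 109. 111.] [-13.  14.]
176 342 [108. 110. 111.] [-13.  14.]
```

Emit:
move_arm(moves=[[[-0.1,-0.15,0.3],[0,0,0],-0.25],[[-0.1,-0.65,1.2],[0,0,0],-0.25],[[-0.1,-1.4,1.9],[0,0,0],-0.25],[[-0.1,-2.3,2.4],[0,0,0],-0.25],[[-0.1,-3,2.6],[0,0,0],-0.25],[[-0.1,-3.5,2.7],[0,0,0],-0.25],[[-0.1,-3.8,2.7],[0,0,0],-0.25],[[-0.1,-4.0,2.7],[0,0,0],-0.25]])

```text
t: 6.88
position: [691.0, 8.0, 93.1]
tool_rot: [[0.668, 0.744, 0.009], [0.744, -0.668, -0.004], [0.003, 0.009, -1.0]]
contact_force: [11.0, -7.4, -5.2]
finger_gap: 0.375
```

```bash
python3 - <<'E'
from h import *
where()
E
```

```text
t 6.88 s,f,z [  1.4 125.7  93.1] F(s,f,z) [ 1.8 13.2 -5.2] gap 0.375 q [ 11.  48. -27.  85.  26.  52.  25.]
```

Emit:
move_arm(moves=[[[0,-0.1,0],[0,0,0],-0.25],[[0,-0.2,0],[0,0,0],-0.25],[[0,-0.2,0],[0,0,0],-0.25],[[0,1.5,0],[0,0,0],-0.25],[[0,4,0],[0,0,0],-0.25],[[0,5.5,-4],[0,0,0],-0.25],[[0,5.5,-10],[0,0,0],0],[[0,5.5,-15],[0,0,0],0]])

```text
t: 7.88
position: [727.7, -24.4, 244.5]
tool_rot: [[0.667, 0.745, 0.0], [0.745, -0.667, 0.001], [0.001, -0.0, -1.0]]
contact_force: [0.5, 1.1, 0.5]
finger_gap: 0.491
```

```bash
python3 - <<'E'
from h import *
where(); p,d=snap('side','s2')
S=world('side','s2'); D=S-C; s=D@a; f=D@b; z=S[...,2]
m=(abs(s)<40)&(f>100)&(f<160)&(z>50)&(z<160)
vv,uu=np.where(m); print(uu.min(),uu.max(),vv.min(),vv.max())
for zz in range(60,156,8):
    mm=m&(z>=zz)&(z<zz+8)
    if mm.sum(): print(zz,mm.sum(),np.round(np.percentile(f[mm],[5,50,95]),1),np.round([s[mm].min(),s[mm].max()]))
relw([513.5,-287,260])
m=(abs(S[...,0]-512)<25)&(abs(S[...,1]+287)<20)&(z>80)&(z<100); print('pin',m.sum(),np.round(np.median(S[m],0),1),np.round(S[m].min(0)),np.round(S[m].max(0)))
cv2.imwrite('pics/c3.png',cv2.resize(p[60:240,150:345,::-1],(650,600)))
E
```

```text
t 7.88 s,f,z [  1.4 174.6 244.5] F(s,f,z) [ 1.2 -0.4  0.5] gap 0.491 q [ 14.  44. -30.  69.  21.  73.  33.]
216 238 114 141
92 8 [130.3 134.7 140.5] [-10.   9.]
100 42 [121.  133.1 140.4] [-11.  13.]
124 4 [114.7 116.  118.1] [-23.  -3.]
132 25 [113.4 116.1 117.5] [-24.  26.]
140 5 [101.2 102.1 103.4] [-32.  31.]
148 127 [100.6 106.  111.3] [-39.  40.]
w [ 513.5 -287.   260. ] shift [-34.13   1.37  -1.06] turn [ 0.008 -0.009 -0.006]
pin 50 [ 513.8 -288.3   89.5] [ 508. -296.   80.] [ 521. -281.   94.]
```

View pics/c3.png

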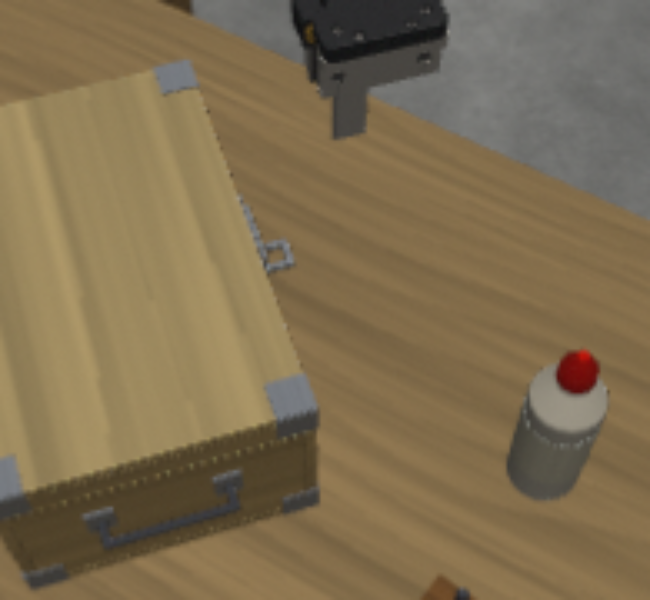

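The hasp looks flat: nothing protrudes but the staple at (275,255), centred at s ≈ +1 with its end at f ≈ 140.5 as expected. On to the pin in the middle hole, with the jaws across the block's row.

```bash
cat >> h.py <<'E'
y2=np.radians(-6); a2=np.array([np.cos(y2),np.sin(y2),0]); b2=np.array([np.sin(y2),-np.cos(y2),0])
G2=np.stack([a2,b2,[0,0,-1]],1)
E
python3 - <<'E'
from h import *
relw([514,-288,200],G2)
E
```

```text
w [ 514 -288  200] shift [-34.23   1.43   4.94] turn [ 0.003 -0.012  0.945]
```

Emit:
move_arm(moves=[[[-4,0.2,0],[0,0,0.15],0],[[-9,0.4,0],[0,0,0.32],0],[[-14,0.6,0],[0,0,0.5],0],[[-19,0.8,0],[0,0,0.67],0],[[-24,1,0],[0,0,0.84],0],[[-29,1.2,0],[0,0,0.945],0],[[-34.2,1.4,3],[0,0,0.945],0],[[-34.2,1.4,4.9],[0,0,0.945],0]])

```text
t: 8.93
position: [505.8, -293.5, 192.3]
tool_rot: [[0.994, -0.112, -0.003], [-0.112, -0.994, -0.002], [-0.003, 0.002, -1.0]]
contact_force: [0.6, 0.5, -0.0]
finger_gap: 0.5
```

```bash
python3 - <<'E'
from h import *
where(); p,d=snap('wrist','w3')
W=world('wrist','w3'); z=W[...,2]
m=(abs(W[...,0]-513)<22)&(abs(W[...,1]+287)<20)
for lo,hi in ((85,97),(60,84)):
    mm=m&(z>lo)&(z<hi); print(lo,mm.sum(),np.round(np.median(W[mm],0),1),np.round(np.percentile(W[mm],3,axis=0),1),np.round(np.percentile(W[mm],97,axis=0),1))
relw([514,-288,59],G2); print(arm.state()['position'])
E
```

```text
t 8.93 s,f,z [-347.2  186.7  192.3] F(s,f,z) [ 0.8  0.1 -0. ] gap 0.5 q [ 38.  32. -17.  98.  12.  51.  10.]
85 196 [ 515.4 -287.3   89.4] [ 508.6 -294.2   86.2] [ 522.1 -281.1   90.9]
60 79 [ 515.2 -281.6   73.4] [ 508.2 -285.6   60.6] [ 522.5 -280.5   82.7]
w [ 514 -288   59] shift [ 0.8  -0.3  13.11] turn [-0.001  0.005 -0.004]
[ 506.40644136 -290.3020989   190.18328782]
```

View pics/w3.png

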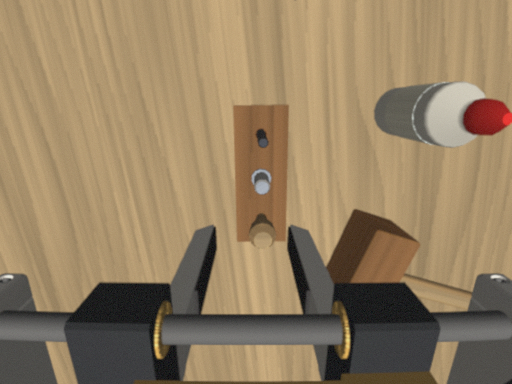

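Punch, pin and awl stand in a row at (262,137), (262,187) and (262,233). The pin axis measures (515.3, −287.6) with its top at 90. The arm was still settling, so I hold before going down.

Emit:
move_arm(moves=[[[0,0,0],[0,0,0],0],[[0,0,0],[0,0,0],0]])

```text
t: 9.22
position: [511.5, -288.2, 194.4]
tool_rot: [[0.995, -0.102, 0.002], [-0.102, -0.995, -0.0], [0.002, -0.0, -1.0]]
contact_force: [0.3, 0.5, 0.5]
finger_gap: 0.501
```

```bash
python3 - <<'E'
from h import *
where(); relw([515.2,-287.7,59],G2); print(arm.state()['position'],arm.state()['qd'])
p,d=snap('wrist','w4')
W=world('wrist','w4'); z=W[...,2]
m=(abs(W[...,0]-513)<22)&(abs(W[...,1]+287)<20)
for lo,hi in ((85,97),(60,84)):
    mm=m&(z>lo)&(z<hi); print(lo,mm.sum(),np.round(np.median(W[mm],0),1),np.round(np.percentile(W[mm],3,axis=0),1),np.round(np.percentile(W[mm],97,axis=0),1))
E
```

```text
t 9.22 s,f,z [-339.4  187.5  194.4] F(s,f,z) [ 0.6 -0.1  0.5] gap 0.501 q [ 38.  32. -17.  98.  11.  52.  10.]
w [ 515.2 -287.7   59. ] shift [ 0.34 -0.09 13.54] turn [-0.    -0.002  0.002]
[ 511.50930427 -288.20537136  194.42667384] [-0.04046987 -0.24285698  0.09100837 -0.08461514  0.18378242 -0.09755919
  0.07147239]
85 189 [ 515.3 -287.3   89.5] [ 508.8 -294.6   86.2] [ 522.  -281.1   91.1]
60 77 [ 515.6 -281.3   72.8] [ 508.7 -285.7   61.5] [ 522.5 -280.4   82.2]
```

Emit:
move_arm(moves=[[[0.35,-0.1,4],[0,0,0],0],[[0.35,-0.1,8],[0,0,0],0],[[0.35,-0.1,11],[0,0,0],0],[[0.35,-0.1,12.5],[0,0,0],0],[[0.35,-0.1,13.3],[0,0,0],0],[[0.35,-0.1,13.3],[0,0,0],0]])

```text
t: 10.02
position: [514.3, -288.5, 60.9]
tool_rot: [[0.995, -0.104, 0.001], [-0.104, -0.995, -0.0], [0.001, 0.0, -1.0]]
contact_force: [-0.4, -1.2, 0.7]
finger_gap: 0.496
```

```bash
python3 - <<'E'
from h import *
where(); relw([515.2,-287.7,59],G2)
E
```

```text
t 10.03 s,f,z [-337.7  189.7   60.9] F(s,f,z) [-1.2  0.5  0.7] gap 0.496 q [ 35.  42. -14. 104.  16.  36.   6.]
w [ 515.2 -287.7   59. ] shift [ 0.08 -0.08  0.19] turn [ 0.    -0.001  0.001]
```

Emit:
move_arm(moves=[[[0.08,-0.08,0],[0,0,0],-1],[[0.08,-0.08,0],[0,0,0],-1],[[0.08,-0.08,0],[0,0,0],-1],[[0.08,-0.08,0],[0,0,0],-1],[[0.08,-0.08,0],[0,0,0],-1],[[0.08,-0.08,0],[0,0,0],-1]], squeeze=30)

```text
t: 10.78
position: [514.8, -287.9, 60.7]
tool_rot: [[0.995, -0.104, 0.0], [-0.104, -0.995, -0.0], [0.0, 0.0, -1.0]]
contact_force: [-0.1, 0.6, 2.5]
finger_gap: 0.163
```

```bash
python3 - <<'E'
from h import *
where(); print(arm.state()['position'])
E
```

```text
t 10.78 s,f,z [-337.   189.7   60.7] F(s,f,z) [ 0.4 -0.4  2.5] gap 0.163 q [ 35.  42. -14. 103.  16.  36.   6.]
[ 514.7733764  -287.86406725   60.69012193]
```

Emit:
move_arm(moves=[[[0,0,-1.5],[0,0,0],-1],[[0,0,-4],[0,0,0],-1],[[0,0,-7],[0,0,0],-1],[[0,0,-11],[0,0,0],-1],[[0,0,-15],[0,0,0],-1],[[0,0,-18.6],[0,0,0],-1],[[0,0,-18.6],[0,0,0],-1]])

```text
t: 11.65
position: [516.1, -288.3, 250.0]
tool_rot: [[0.995, -0.104, 0.005], [-0.104, -0.995, -0.003], [0.006, 0.002, -1.0]]
contact_force: [-0.2, -0.4, -0.9]
finger_gap: 0.16
```

```bash
python3 - <<'E'
from h import *
where(); rel(1,165,245)
E
```

```text
t 11.65 s,f,z [-336.4  190.9  250. ] F(s,f,z) [-0.4  0.2 -0.9] gap 0.16 q [ 38.  29. -18.  94.  10.  59.  11.]
w [720.2 -18.4 245. ] shift [ 17.5  -28.96   0.53] turn [ 0.005 -0.004 -0.951]
```

Weight of about 0.9 N and gap 0.16, so the pin is held. I move in front of the staple at f = 165.

Emit:
move_arm(moves=[[[2.5,-4,0.3],[0,0,-0.16],-1],[[5,-8.3,0.3],[0,0,-0.32],-1],[[7.5,-12.5,0.3],[0,0,-0.48],-1],[[10,-16.6,0.3],[0,0,-0.64],-1],[[12.5,-20.7,0.3],[0,0,-0.8],-1],[[15,-25,0.3],[0,0,-0.95],-1],[[17.5,-29,0.3],[0,0,-0.95],-1],[[17.5,-29,0.3],[0,0,-0.95],-1]])

```text
t: 12.65
position: [718.8, -11.6, 241.3]
tool_rot: [[0.658, 0.753, -0.003], [0.753, -0.658, 0.004], [0.001, -0.005, -1.0]]
contact_force: [0.4, -0.3, -0.8]
finger_gap: 0.162
```

Emit:
move_arm(moves=[[[0,0,0],[0,0,0],-1],[[0,0,0],[0,0,0],-1]])

```text
t: 12.9
position: [718.1, -19.5, 243.1]
tool_rot: [[0.664, 0.747, -0.001], [0.747, -0.664, -0.001], [-0.002, 0.0, -1.0]]
contact_force: [-0.2, -0.2, -0.3]
finger_gap: 0.164
```

```bash
python3 - <<'E'
from h import *
where(); p,d=snap('wrist','w5'); snap('side','s3')
for cam,fn in (('wrist','w5'),('side','s3')):
    W=world(cam,fn); D=W-C; s=D@a; f=D@b; z=W[...,2]
    m=(abs(s)<30)&(f>117)&(f<150)&(z>90)&(z<112)  # staple
    print(cam,'staple',m.sum()); 
    if m.sum(): print(np.round(np.percentile(s[m],[1,10,50,90,99]),1),np.round(np.percentile(f[m],[1,10,50,90,99]),1),np.round(np.percentile(z[m],[10,50,90]),1))
    m=(abs(s)<30)&(abs(f-165)<25)&(z>175)&(z<240)  # pin
    for lo in range(175,245,10):
        mm=m&(z>=lo)&(z<lo+10)
        if mm.sum(): print(lo,mm.sum(),np.round([s[mm].min(),s[mm].max(),f[mm].min(),f[mm].max()],1))
    m=(abs(s)<25)&(f>108)&(f<125)&(z>60)&(z<140); print('hasp',m.sum(), np.round(np.percentile(z[m],[2,98]),0),np.round(np.percentile(f[m],[2,50,98]),1))
rel(1,129.5,165)
E
```

```text
t 12.9 s,f,z [ -1.3 164.1 243.1] F(s,f,z) [-0.3 -0.  -0.3] gap 0.164 q [ 14.  43. -31.  71.  22.  72.  32.]
wrist staple 241
[-9.9 -8.7 -0.1 11.8 13. ] [120.3 124.  135.  139.4 140.6] [100.9 101.9 102.8]
185 19 [ -5.4   2.9 159.7 162.8]
195 43 [ -5.3   2.8 159.2 162.7]
205 47 [ -5.1   2.6 159.4 162.5]
215 5 [ -2.    0.2 159.2 160.1]
225 49 [-10.8   7.7 153.3 165. ]
235 183 [-10.    6.9 152.9 165.4]
hasp 221 [101. 137.] [113.5 115.5 124.1]
side staple 51
[-11.  -10.3  -2.4  11.8  14. ] [119.9 123.  133.3 140.2 140.9] [ 99.8 101.5 103.7]
185 6 [ -4.9  -2.2 161.2 169. ]
195 12 [ -6.8  -2.1 161.4 169. ]
205 12 [ -6.9  -2.4 161.1 168.9]
215 11 [ -6.8  -3.7 161.3 168.5]
225 9 [-12.1   2.8 154.6 174.5]
235 16 [-13.3   5.9 154.5 171.8]
hasp 35 [ 99. 137.] [113.1 116.5 123.3]
w [693.7   5.1 165. ] shift [ 0.18 -3.47  7.86] turn [ 0.     0.001 -0.002]
```

View pics/w5.png

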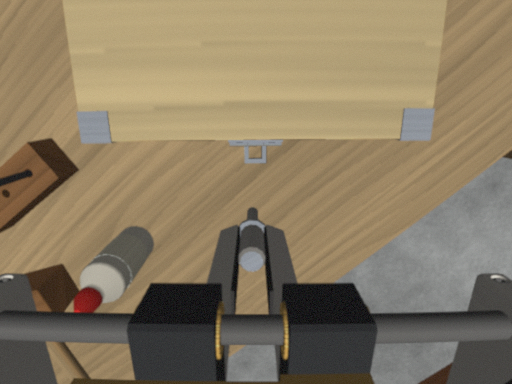

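The wrist image shows the staple at (255,152), and the pin held straight with its nose at (252,212). Both cameras put the staple centre at s ≈ +1.6 with its outer end at f ≈ 140.6. The pin axis coincides with the TCP, so I aim for s = 1.6, f = 128.

Emit:
move_arm(moves=[[[0.15,-1.2,0.5],[0,0,0],-1],[[0.3,-2.4,2.5],[0,0,0],-1],[[0.3,-3.6,4.5],[0,0,0],-1],[[0.3,-3.6,6],[0,0,0],-1],[[0.3,-3.6,6.8],[0,0,0],-1],[[0.3,-3.6,6.8],[0,0,0],-1],[[0.3,-3.6,6.8],[0,0,0],-1]])

```text
t: 13.88
position: [694.6, 8.5, 176.1]
tool_rot: [[0.663, 0.748, 0.001], [0.748, -0.663, 0.0], [0.001, 0.001, -1.0]]
contact_force: [-0.6, -0.3, -1.2]
finger_gap: 0.166
```

```bash
python3 - <<'E'
from h import *
where(); p,d=snap('wrist','w6')
W=world('wrist','w6'); D=W-C; s=D@a; f=D@b; z=W[...,2]
m=(abs(s)<30)&(f>117)&(f<150)&(z>97)&(z<106)
print('staple',m.sum(),np.round(np.percentile(s[m],[1,50,99]),1),np.round(np.percentile(f[m],[1,50,99]),1))
m=(abs(s)<12)&(abs(f-128)<12)
for lo in range(108,170,8):
    mm=m&(z>=lo)&(z<lo+8)
    if mm.sum(): print(lo,mm.sum(),np.round([s[mm].min(),s[mm].max(),f[mm].min(),f[mm].max()],1))
rel(1.6,128,113)
E
```

```text
t 13.88 s,f,z [  4.1 128.  176.1] F(s,f,z) [-0.6 -0.2 -1.2] gap 0.166 q [ 13.  44. -30.  80.  23.  62.  27.]
staple 193 [-10.2  -2.9  13.4] [127.6 135.  140.5]
124 36 [ -1.3   8.4 117.7 126.4]
132 54 [-11.4   8.2 117.  126.5]
140 38 [  0.4   8.1 123.2 126.4]
148 3 [  3.5   5.7 123.8 123.9]
164 211 [ -5.5  11.7 116.7 129.3]
w [692.9   6.6 113. ] shift [-0.26  0.    6.32] turn [ 0.001 -0.001 -0.001]
```

Emit:
move_arm(moves=[[[-0.25,0,0.3],[0,0,0],-1],[[-0.25,0,0.8],[0,0,0],-1],[[-0.25,0,0.8],[0,0,0],-1],[[-0.25,0,0.8],[0,0,0],-1]])

```text
t: 14.42
position: [692.3, 6.8, 167.5]
tool_rot: [[0.663, 0.749, 0.0], [0.749, -0.663, 0.0], [0.0, -0.0, -1.0]]
contact_force: [-0.6, -0.7, -0.1]
finger_gap: 0.163
```

```bash
python3 - <<'E'
from h import *
where(); rel(1.6,128,113)
E
```

```text
t 14.43 s,f,z [  1.3 127.3 167.5] F(s,f,z) [-0.9 -0.1 -0.1] gap 0.163 q [ 13.  44. -30.  81.  24.  61.  27.]
w [692.9   6.6 113. ] shift [0.02 0.07 5.45] turn [-0. -0. -0.]
```

Emit:
move_arm(moves=[[[0.03,0.08,0.7],[0,0,0],-1],[[0.03,0.08,1.4],[0,0,0],-1],[[0.03,0.08,2.1],[0,0,0],-1],[[0.03,0.08,2.8],[0,0,0],-1],[[0.03,0.08,3.5],[0,0,0],-1],[[0.03,0.08,4.2],[0,0,0],-1],[[0.03,0.08,4.9],[0,0,0],-1]])

```text
t: 15.3
position: [693.0, 6.5, 118.0]
tool_rot: [[0.663, 0.749, 0.0], [0.749, -0.663, -0.0], [0.0, 0.0, -1.0]]
contact_force: [0.8, 0.9, -0.8]
finger_gap: 0.166
```

```bash
python3 - <<'E'
from h import *
where(); rel(1.6,128,113)
E
```

```text
t 15.3 s,f,z [  1.6 128.2 118. ] F(s,f,z) [ 1.2  0.  -0.8] gap 0.166 q [ 12.  47. -29.  83.  25.  56.  26.]
w [692.9   6.6 113. ] shift [ 0.   -0.02  0.5 ] turn [ 0. -0. -0.]
```

Pin is in the staple with no resistance. I lower the last few mm until the collar touches.

Emit:
move_arm(moves=[[[0,0,0.2],[0,0,0],-1],[[0,0,0.4],[0,0,0],-1],[[0,0,0.5],[0,0,0],-1],[[0,0,0.5],[0,0,0],-1]])

```text
t: 15.8
position: [693.1, 6.5, 113.7]
tool_rot: [[0.663, 0.749, 0.0], [0.749, -0.663, 0.0], [0.0, 0.0, -1.0]]
contact_force: [0.6, 0.3, -1.0]
finger_gap: 0.164
```

```bash
python3 - <<'E'
from h import *
where()
E
```

```text
t 15.8 s,f,z [  1.6 128.2 113.7] F(s,f,z) [ 0.7  0.3 -1. ] gap 0.164 q [ 12.  48. -29.  83.  25.  55.  26.]
```

Emit:
move_arm(moves=[[[0,0,0.1],[0,0,0],-1],[[0,0,0.2],[0,0,0],-1],[[0,0,0.2],[0,0,0],-1]])

```text
t: 16.18
position: [693.3, 6.5, 113.0]
tool_rot: [[0.663, 0.749, 0.001], [0.749, -0.663, -0.0], [0.0, 0.001, -1.0]]
contact_force: [-3.1, 0.2, 6.4]
finger_gap: 0.167
```

```bash
python3 - <<'E'
from h import *
where()
E
```

```text
t 16.18 s,f,z [  1.8 128.3 113. ] F(s,f,z) [-1.9 -2.5  6.4] gap 0.167 q [ 12.  48. -28.  84.  25.  55.  26.]
```

Seated: 6.4 N up at z = 113, as predicted. I release, back off upwards and check.

Emit:
move_arm(moves=[[[0,0,-0.1],[0,0,0],-0.4],[[0,0,-0.1],[0,0,0],-0.2],[[0,0,-0.1],[0,0,0],0],[[0,0,-0.1],[0,0,0],0],[[0,0,-2],[0,0,0],0],[[0,0,-5],[0,0,0],0],[[0,1,-10],[0,0,0],0],[[0,3,-16],[0,0,0],0]])

```text
t: 17.18
position: [714.8, -12.5, 273.3]
tool_rot: [[0.662, 0.75, -0.001], [0.75, -0.662, 0.001], [0.0, -0.001, -1.0]]
contact_force: [1.4, -0.3, 0.1]
finger_gap: 0.497
```

Emit:
move_arm(moves=[[[0,2,-2],[0,0,0],0],[[0,2,-2],[0,0,0],0],[[0,2,-2],[0,0,0],0]])

```text
t: 17.55
position: [729.0, -25.7, 289.8]
tool_rot: [[0.662, 0.749, -0.002], [0.749, -0.662, 0.001], [-0.001, -0.002, -1.0]]
contact_force: [0.0, -0.4, -0.4]
finger_gap: 0.499
```

```bash
python3 - <<'E'
from h import *
where(); p,_=snap('side','s4'); w,_=snap('wrist','w7')
for cam,fn in (('side','s4'),('wrist','w7')):
    W=world(cam,fn); D=W-C; s=D@a; f=D@b; z=W[...,2]
    m=(abs(s-1)<16)&(abs(f-129)<16)&(z>100)&(z<160)
    for lo in range(100,160,8):
        mm=m&(z>=lo)&(z<lo+8)
        if mm.sum(): print(cam,lo,mm.sum(),np.round([s[mm].min(),s[mm].max(),f[mm].min(),f[mm].max(),z[mm].max()],1))
    m=(abs(s)<60)&(f>80)&(f<108)&(z>140)&(z<170); print('lid z',np.round(np.percentile(z[m],[5,50,95]),1))
    m=(abs(s)<26)&(abs(s-1.6)>13)&(f>111)&(f<150)&(z>50)&(z<140); print('hasp',m.sum(),np.round(np.percentile(f[m],[2,50,98]),1) if m.sum() else '')
cv2.imwrite('pics/c4.png',np.hstack([cv2.resize(p[100:160,195:255,::-1],(400,400)),cv2.resize(w[60:260,150:350,::-1],(400,400))]))
E
```

```text
t 17.55 s,f,z [  1.3 176.4 289.8] F(s,f,z) [-0.3  0.3 -0.4] gap 0.499 q [ 14.  43. -31.  64.  21.  79.  34.]
side 100 31 [-12.1   3.9 119.3 141.  107.7]
side 108 14 [ -8.3  -1.1 122.9 137.6 115.4]
side 116 14 [ -5.5   0.6 121.1 136.  123.9]
side 124 12 [ -6.1   1.6 121.6 136.3 131.1]
side 132 30 [-12.9  16.7 115.  133.3 139.8]
side 140 24 [ -6.2   8.3 122.1 134.9 144.7]
lid z [147.9 149.7 151.6]
hasp 19 [112.9 115.8 118.8]
wrist 100 152 [ -9.7  13.7 117.9 139.7 107.8]
wrist 108 10 [ -5.7   7.2 120.4 125.3 116. ]
wrist 116 5 [ -4.4   9.4 120.3 126.5 123.7]
wrist 124 12 [ -5.4   9.2 113.8 124.8 130.6]
wrist 132 133 [-14.2  16.8 113.2 135.9 140. ]
wrist 140 144 [ -5.2   9.  120.5 134.6 144.3]
lid z [148.  149.3 150.6]
hasp 90 [112.3 114.5 116.7]
```

View pics/c4.png

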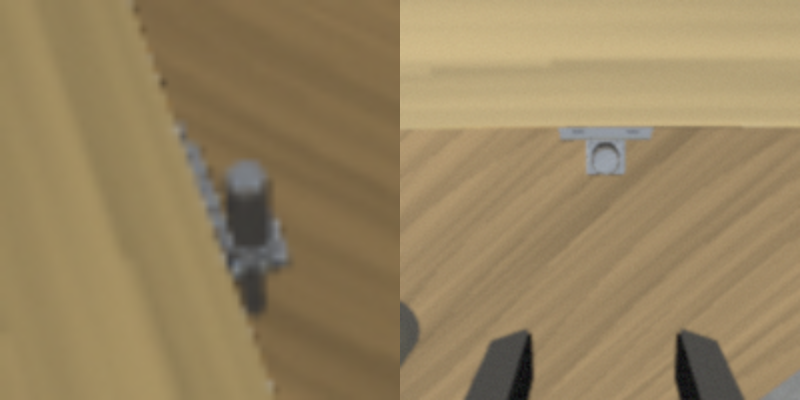

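The pin stands upright in the staple with its collar on the bars and the shank visible below (side crop 250,300). Its top is at about 143–144 (143 expected). The gripper is clear, so I hand in.

```bash
python3 -c "
from bench import arm
print(arm.job_done(), arm.state()['t'])"
```

```text
the job is handed in; nothing more can be done
the job is handed in; nothing more can be done
```

I shut the lid, swung the hasp down flat over the staple, and dropped the pin through the staple and let go of it. The job was handed in at about 17.6 s; it reports no verdict.

**Last checks**
- **Lid:** its top reads about 149.5 mm, against 150 mm when shut.
- **Hasp:** the strap's visible part (hinge end) lies at 113–117 mm, about where it should when closed. It was pressed home with 13 N. No view showed its lower end directly.
- **Pin:** it stands upright with its top at about 144 mm, against 143 mm expected. It is about 1.5 mm from the staple point outwards/inwards and within a millimetre sideways. The collar met the bars with 6.4 N before I released it.
- **Arm:** the gripper is clear and reads no contact force.
- **Other items:** the punch, awl, glue bottle and mallet were never touched. I did not measure their positions again at the end.

**Disagreements with the text**
- The case front faces world +x/−y, not −x/−y as the text says. I followed the camera measurement, and the staple position confirmed it.
- The hasp stood at about 2.3 rad when I measured it after shutting the lid, short of its 3.0 rad stop.

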